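# Seat the scale block and hold the gauge arm on its mark

## Robot

A 6-joint arm with a two-finger parallel gripper is mounted at the origin on the work surface. World frame = base frame: x ahead of the robot, y to its left, z up, the work surface at z = 0. Lengths are in m, angles in rad, forces in N, time in s.
With the tool pointing down it reaches from about 0.35 to 0.975 m from the base axis. Payload 4.9 kg.
Tool frame: the origin (TCP) lies between the finger pads; the fingertips stand 22 mm ahead of it and the grasp point (between the pads) lies 3 mm ahead of it; z points along the fingers, y is the line along which they close (so a half turn about z gives the same grasp; the last joint's range is limited). The gripper opens to 85 mm and grips with 20 to 120 N. Pads are 22 mm wide; open, the fingers measure 114 mm over their backs; the gripper's body (76 mm by 85 mm) begins 54 mm behind the grasp point. The pads swing forward as they close: fully open they stand 13 mm farther back than shut.
Start: joints at [-1.303, 0.053, 1.613, -0, 1.476, -0.119], TCP at [0.236, -0.579, 0.253] pointing down, gripper open.
Joint ranges: [-3.01, 3.01], [-1.01, 2.22], [0.06, 2.58], [-1.02, 4.17], [0.09, 2.62], [-3.14, 3.14]. Speed limits (rad/s): [2.57, 2.57, 3.14, 3.14, 3.14, 3.14].

## Interface

Orientations are given as a unit quaternion [w, x, y, z].
In Python, from plant import state, grab_frame, get_calibration, job_done, recognise, regions_of gives the robot as it stands.
- The arm moves only by the tool apply_moves, never from a script. Its argument "targets" is a list of rows, each an object with "translation": the shift along the tool's x, y, z normalised to -1 to 1, where 1 is 100 mm, a list of three; "twist": the turn about the tool's z normalised to -1 to 1, where 1 is 0.1 rad; "hand": the opening, from 0 (shut) to 1 (fully open). A call has 1 to 8 rows; each row shifts and turns the commanded pose from where the row before left it, along the tool's axes as they then stand; what a row does not reach is not made up. A row lasts 1/10 s, in which the tool goes at most 50 mm and 8.59 degrees, less where a joint would pass 70% of its speed; a pose out of reach is approached as far as the arm can. A call with a number of a shift or a turn outside -1 to 1 is refused whole. A call with a gripper value outside its range is refused whole. The fingers move at their own pace and stop on an object; the grip force is fixed at half the most. Time passes only in rows, so rows that do not move let the fingers close. It gives the time, the measured TCP pose, the force, the opening and the grip force at its end, in the units of the state.
- state(): the state, without advancing time (a new reading comes with each control period).
- grab_frame(name): name is "scene" or "top" or "wrist"; returns the picture (384x512x3 uint8, red, green, blue); there is no depth.
- get_calibration(name): a dict with "camera_matrix" (3x3 intrinsics, pixels), "pose" (4x4, takes a point from camera to world coordinates). Camera axes: x right, y up, looking along -z (the intrinsics and any distortion apply to the point x, -y, -z); pixel columns grow to the right and rows downward; lengths in m; the calibration is good to about 2 mm. A picture is of the moment at which its call begins: read the wrist's pose just before it. get_calibration takes no time and is no camera call; for the wrist camera it gives the pose at the moment of the call.
- job_done(): hands the job in; it is judged then, once.
Trained networks look in the newest picture that a camera, given by its name, has taken for a name from the list of things; names that differ only in an ending like _2 or _b are one class to them, and where a whole thing is asked for, a point or a joint stands for the part that bears it (a point fixed in the world has none). Each returns a list of dicts, best first, with "score" (0 to 1); they miss things now and then, are a little off and sometimes report something else, mostly with a low value. They report only what shows in the picture. A call takes as long as a camera call.
- recognise(camera, query): "point" ([x, y, z] in m, in world coordinates, good to about 4 mm: the middle of the surface that is visible of it).
- regions_of(camera, query): "pixels" (384x512 bool, what is visible of it).
The state is a dict: "time": time; "joint_pos": joint angles; "joint_vel": joint speeds; "joint_efforts": joint torques, N m; "tool_pos": TCP position; "tool_rot": TCP orientation; "contact_force": force on the tool from outside, world axes, zero at the start; "ft_torque": the same for the moment, N m; "gripper_width": opening from 0.0 (shut) to 1.0 (fully open); "grasp_force": force on a finger pad.
Only numpy, scipy, OpenCV 4.12 (cv2) and the standard library are available. Lean on these libraries where they do the work, as an engineer would, in place of code of your own. Each camera call takes 0.05 s, during which the arm holds its last target. There are 200 camera calls.

## Task

Lay the aluminium scale block flat and square in the pocket of the core-length gauge, marks up and either way round, lowering it in rather than dropping it, and let go of it. Then squeeze the lock button on the gauge's pull head to free the telescoping arm, and with the button squeezed draw the arm out until its pointer stands at the long mark on the block. Finish while still holding the head there with the button squeezed in, and leave the other things on the bench where they are.

Things in the scene. Friction and masses are not known exactly. Their poses are not given: they have to be found in the camera images.
- gauge: The core-length gauge, screwed to the bench: grey base plate 170 mm (its x) by 340 mm (its y), 18 mm thick. Origin: centre of its underside, on the table; level, only its place and yaw vary. Along its near side (x = -45 mm) runs the telescoping arm: a 36 mm square fixed tube (y = -165 to -30 mm, top at z = 63 mm) from which a 20 mm square bar slides out towards the gauge's +y, with a black pull head on its end. On its far side is the pocket.
- pocket (a point): Centre of the floor of the rectangular pocket in the base plate, at x = 45, y = 107, z = 11 mm in the gauge's frame, axes parallel to the gauge's. Pocket 44 mm (x) by 94 mm (y), 7 mm deep, the rim bevelled by 2 mm; the plate's top round it is at z = 18 mm.
- scale_block: Loose plain aluminium scale block, 40 mm (its x) by 90 mm (its y), 20 mm thick, about 0.19 kg (varies by a third). Starts flat on the bench, graduated face up. Origin: centre of its underside, z up. Black graduations on its top: short ticks every 10 mm at both long edges and one long mark right across. It fits the pocket either way round and then stands 13 mm proud of the plate, its top at z = 31 mm.
- long_mark (a point): Middle of the long mark on the block's top face: at x = 0, y = +20, z = 20 mm in the block's frame (axes as the block's). The mark is a line along the block's x, right across the top.
- pull_head: The black pull head of the telescoping arm, 36 mm (x) by 32 mm (y) by 44 mm tall. Origin: its centre, 45 mm above the table; axes parallel to the gauge's. It slides with the arm along the gauge's y; there are 25 mm or more of free room for a finger beside its +x and -x faces. The lock button stands out of its +x face.
- pointer (a point): Tip of the steel pointer, a thin bar carried by the pull head that reaches over the pocket towards +x: at x = +82, y = +30, z = -9.5 mm in the pull head's frame. Its underside passes about 4 mm above the top of a seated block. Drawing the arm out by d moves it by d along the gauge's +y. At the start it has not yet reached the pocket.
- lock_face (a point): Centre of the outer face of the lock button, a grey round button of 18 mm diameter on the pull head's +x side, 3 mm above the head's centre. Released, the face stands 8 mm out of the head (44 mm over head and button); fully in it stands 2 mm out (38 mm).
- lock (a joint): Travel of the lock button, m: 0 released, 0.006 fully in (towards the gauge's -x). The arm starts locked at home: a latch tooth blocks it until the button is about 3 mm in. The button's spring takes about 6 N to start and 10 N fully in. Pinching head and button together between the fingers (20 N or so) presses it.
- boom (a joint): How far the telescoping arm is drawn out, m: 0 home (head against the tube; every run starts there), at most 0.125, growing along the gauge's +y. Once out, a return spring pulls it home with 1 to 3 N: let go, it runs back and stops at home or about 10 mm short of it. At 0 the pull head's centre is at x = -45, y = -12 mm in the gauge's frame.
- water_bottle: Bystander, to be left alone: clear water bottle, 68 mm across, 200 mm tall. Origin: centre of its underside.
- tin_a: Bystander, to be left alone: round aluminium moisture tin, 64 mm across, 42 mm tall, near the right edge. Origin: centre of its underside.
- tin_b: Bystander, to be left alone: the same kind of tin, on the left far side. Origin: centre of its underside.
- cutter_ring: Bystander, to be left alone: steel cutter ring standing open end up, 70 mm across, 30 mm tall. Origin: centre of its underside.
- tape_roll: Bystander, to be left alone: roll of tape lying flat, 90 mm across, 25 mm tall. Origin: centre of its underside.
- mallet: Bystander, to be left alone: hammer lying on the left, 260 mm long, at most 50 mm tall. Origin: below the middle of its length, on the table.
- spatula: Bystander, to be left alone: spatula lying near the robot, 200 mm long, at most 30 mm tall. Origin: below the middle of its length, on the table.

How it is judged:
On the way, in this order (a step that is already met when the one before it is completed fails the run):
1. the scale block lies seated flat in the pocket, marks up, let go and at rest (x of scale_block in the frame of pocket between -0.003 and 0.003 m and y of scale_block in the frame of pocket between -0.003 and 0.003 m and z of scale_block in the frame of pocket between -0.002 and 0.0018 m and angle between scale_block's own z axis and vertical below 0.03 rad and angle between the y axis of scale_block and the y axis of gauge, either way round below 0.055 rad and z of long_mark in the frame of pocket above 0.015 m and contact force between the fingers and scale_block below 0.1 N and linear speed of scale_block below 0.02 m/s), for 0.2 s.
2. with the lock button squeezed in, the arm is on its way out (value of joint lock above 0.003 m and contact force between the fingers and pull_head above 2 N and value of joint boom above 0.04 m), for 0.1 s.
At the end, for the whole second after the job is handed in: Block seated in the pocket, marks up (centre within 3 mm, height 1.8 mm, square 0.055 rad, tilt 0.03 rad), not touched by the fingers; pointer within 3.5 mm of the long mark along the arm; arm still; fingers hold the pull head (over 2 N) with the lock button more than 3 mm in (x of scale_block in the frame of pocket between -0.003 and 0.003 m and y of scale_block in the frame of pocket between -0.003 and 0.003 m and z of scale_block in the frame of pocket between -0.002 and 0.0018 m and angle between scale_block's own z axis and vertical below 0.03 rad and angle between the y axis of scale_block and the y axis of gauge, either way round below 0.055 rad and z of long_mark in the frame of pocket above 0.015 m and contact force between the fingers and scale_block below 0.1 N and value of joint lock above 0.003 m and contact force between the fingers and pull_head above 2 N and y of pointer in the frame of long_mark between -0.0035 and 0.0035 m and velocity of joint boom between -0.01 and 0.01 m/s); the arm keeps its last pose, push and grip.
It fails at once if the arm is pulled out without the lock button squeezed (value of joint lock below 0.001 m and velocity of joint boom above 0.05 m/s).
It fails at once if the scale block is dropped (falls freely for more than about 18 mm) (contact force between the fingers and scale_block below 0.01 N and linear speed of scale_block above 0.6 m/s).
It fails at once if one of the other things on the bench is shifted by more than 30 mm (distance of any of water_bottle, tin_a, tin_b, cutter_ring, tape_roll, mallet, spatula from where it was at the start of the episode above 0.03 m).
It also fails if it takes over 58 s, if anything falls off the work surface, if the arm or the gripper's body presses on something with over 40 N, if the wrist force passes 120 N, or if a joint passes its speed limit or range.

## Working session

There is one attempt and no reset: what is moved stays moved. The work goes in short steps, Python scripts to look and compute and a tool call to move; the robot and the scene stay as the last step left them, time stands still between calls to the robot, and variables do not carry over. Pictures are saved under pics/ and viewed, at most 10 in all, crops included, and the job is handed in when it is done.

Besides the shell and the picture viewer there is one more tool, called after "Request:" by a JSON object that holds its "name" and its "arguments". apply_moves: Moves the arm, as the interface text tells. Its arguments: {"type":"object","properties":{"targets":{"type":"array"}},"required":["targets"]}

```bash
mkdir -p pics; ls; cat > h.py <<'E'
import numpy as np, cv2
from plant import *
def save(n,f): cv2.imwrite('pics/'+f,cv2.cvtColor(n,cv2.COLOR_RGB2BGR))
def unproj(cal,uv,z):
    K=np.array(cal['camera_matrix']);T=np.array(cal['pose'])
    uv=np.atleast_2d(uv).astype(float)
    d=np.c_[(uv[:,0]-K[0,2])/K[0,0],-(uv[:,1]-K[1,2])/K[1,1],-np.ones(len(uv))]@T[:3,:3].T
    return T[:3,3]+d*((z-T[2,3])/d[:,2])[:,None]
def proj(cal,P):
    K=np.array(cal['camera_matrix']);T=np.array(cal['pose'])
    p=(np.atleast_2d(P)-T[:3,3])@T[:3,:3]
    return np.c_[K[0,0]*p[:,0]/-p[:,2]+K[0,2],K[1,1]*-p[:,1]/-p[:,2]+K[1,2]]
E
python3 - <<'E'
from h import *
print(state())
for c in ['scene','top']:
    im=grab_frame(c); save(im,c+'0.png'); cal=get_calibration(c); print({k:(np.round(v,4).tolist() if not isinstance(v,str) else v) for k,v in cal.items()})
    for q in ['gauge','scale_block','pull_head','lock_face','pocket','pointer','long_mark']:
        r=recognise(c,q); print(c,q,[(np.round(x['point'],4).tolist(),round(x['score'],2)) for x in r[:2]])
    for q in ['scale_block','gauge','pull_head']:
        r=regions_of(c,q)
        if r:
            m=r[0]['pixels'].astype(np.uint8); cs=max(cv2.findContours(m,0,2)[0],key=cv2.contourArea)
            z={'scale_block':.02,'gauge':.018,'pull_head':.067}[q]
            b=cv2.boxPoints(cv2.minAreaRect(cs)); print(c,q,r[0]['score'],m.sum(),b.round(1).tolist(),unproj(cal,b,z).round(4)[:,:2].tolist())
E
```

```text
pics
{'time': 0.0, 'joint_pos': array([-1.30300845e+00,  5.33497079e-02,  1.61431840e+00, -3.68359054e-06,
        1.47599214e+00, -1.18968944e-01]), 'joint_vel': array([-1.31893840e-03,  1.34738526e-03, -3.23961382e-04, -2.95333186e-05,
       -2.44238945e-03,  2.16325752e-04]), 'joint_efforts': array([-1.41855417e-04, -3.93679225e+01, -3.70176709e+01, -2.23039278e-04,
        6.91436377e-03,  4.92748967e-06]), 'tool_pos': array([ 0.23560298, -0.57825924,  0.25205283]), 'tool_rot': array([-1.03079909e-03,  9.81360031e-01,  1.92175492e-01, -7.86815121e-05]), 'contact_force': array([0.250714  , 0.46036096, 0.58926104]), 'ft_torque': array([ 0.03083479,  0.02093703, -0.0797827 ]), 'grasp_force': 0.0, 'gripper_width': 1.0029125235412863}
{'camera_matrix': [[381.8697, 0.0, 253.6673], [0.0, 381.8697, 192.6294], [0.0, 0.0, 1.0]], 'pose': [[-0.5306, -0.5634, 0.6333, 1.2754], [0.8476, -0.3566, 0.3929, 0.429], [0.0045, 0.7453, 0.6667, 0.8321], [0.0, 0.0, 0.0, 1.0]]}
scene gauge [([0.6045, 0.0416, 0.0226], 0.57)]
scene scale_block [([0.5557, -0.3235, 0.0217], 0.56)]
scene pull_head [([0.5595, 
[... 1451 characters left out ...]
030517578], [348.3999938964844, 182.8000030517578], [379.6000061035156, 193.1999969482422], [374.6000061035156, 208.1999969482422]] [[0.5406, -0.2812], [0.584, -0.2972], [0.5527, -0.3864], [0.5095, -0.37]]
top gauge 0.73 7058 [[173.6999969482422, 203.89999389648438], [181.5, 143.3000030517578], [299.8999938964844, 158.39999389648438], [292.1000061035156, 219.10000610351562]] [[0.5289, 0.2073], [0.7062, 0.1865], [0.6574, -0.1586], [0.4812, -0.132]]
top pull_head 0.74 231 [[226.3000030517578, 201.89999389648438], [227.60000610351562, 185.89999389648438], [245.0, 187.3000030517578], [243.60000610351562, 203.3000030517578]] [[0.5295, 0.0524], [0.5734, 0.0486], [0.5689, 0.0009], [0.5249, 0.0049]]
```

```bash
python3 - <<'E'
from h import *
a=cv2.imread('pics/top0.png'); cv2.imwrite('pics/topc.png',cv2.resize(a[110:280,130:430],None,fx=2.6,fy=2.6,interpolation=cv2.INTER_CUBIC))
E
```

```text
(no output)
```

View pics/topc.png

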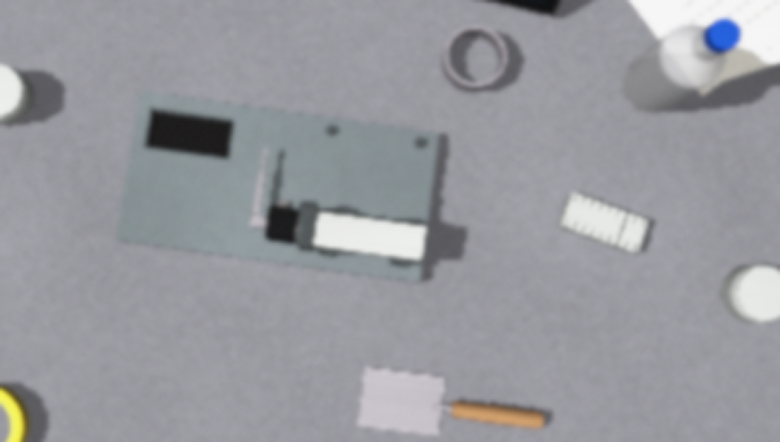

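View pics/scene0.png

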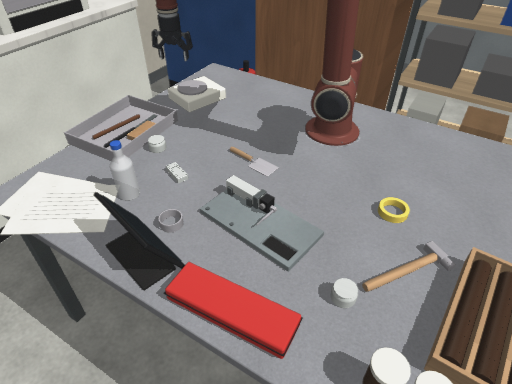

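The top picture shows the gauge with its pocket at about crop (190,133), the head at (282,224), and the block at (606,222) with its long mark on the right (-y) side. The scene picture agrees. I'll hover over the block next.

```bash
cat >> h.py <<'E'
from scipy.spatial.transform import Rotation as R
def tr():
    s=state(); q=s['tool_rot']; return np.array(s['tool_pos']),R.from_quat([q[1],q[2],q[3],q[0]])
def yaw_y():
    _,r=tr(); y=r.as_matrix()[:,1]; return np.arctan2(y[1],y[0])
def plan(target,yy,n,cmd=None):
    """rows from the measured (or given) pose to target, tool y at world angle yy"""
    p,r=tr(); y0=yaw_y()
    if cmd is not None: p,y0=np.array(cmd[:3]),cmd[3]
    d=(yy-y0+np.pi/2)%np.pi-np.pi/2
    rows=[];D=(np.array(target)-p)/n
    for i in range(n):
        a=y0+d*i/n; ty=np.array([np.cos(a),np.sin(a),0]); tx=np.cross(ty,[0,0,-1])
        rows.append(([round(float(v)*10,3) for v in (D@tx,D@ty,-D[2])],round(-d/n*10,3)))
    print('turn',d,'tilt',r.as_matrix()[:,2].round(4)); [print(x) for x in rows]
E
python3 - <<'E'
from h import *
plan([.54,-.335,.2],-.335,9)
E
```

```text
turn 0.8490180562602028 tilt [ 0.  0. -1.]
([0.415, -0.123, 0.059], np.float64(-0.943))
([0.425, -0.084, 0.059], np.float64(-0.943))
([0.431, -0.043, 0.059], np.float64(-0.943))
([0.433, -0.003, 0.059], np.float64(-0.943))
([0.431, 0.038, 0.059], np.float64(-0.943))
([0.426, 0.079, 0.059], np.float64(-0.943))
([0.417, 0.119, 0.059], np.float64(-0.943))
([0.404, 0.157, 0.059], np.float64(-0.943))
([0.387, 0.195, 0.059], np.float64(-0.943))
```

Request:
{"name": "apply_moves", "arguments": {"targets": [{"translation": [0.415,-0.12,0.06],"twist": -0.94,"hand": 1},{"translation": [0.425,-0.08,0.06],"twist": -0.94,"hand": 1},{"translation": [0.43,-0.04,0.06],"twist": -0.94,"hand": 1},{"translation": [0.43,0,0.06],"twist": -0.94,"hand": 1},{"translation": [0.43,0.04,0.06],"twist": -0.94,"hand": 1},{"translation": [0.425,0.08,0.06],"twist": -0.94,"hand": 1},{"translation": [0.415,0.12,0.06],"twist": -0.94,"hand": 1},{"translation": [0.4,0.16,0.06],"twist": -0.94,"hand": 1}]}}

```text
time: 1.9
tool_pos: [0.5081, -0.3636, 0.2052]
tool_rot: [0.0, 0.841, 0.541, 0.0]
contact_force: [-0.3, -1.2, -0.0]
gripper_width: 1.002
grasp_force: 0.0
```

Request:
{"name": "apply_moves", "arguments": {"targets": [{"translation": [0.39,0.2,0.06],"twist": -0.94,"hand": 1},{"translation": [0,0,0],"twist": 0,"hand": 1},{"translation": [0,0,0],"twist": 0,"hand": 1}]}}

```text
time: 2.2
tool_pos: [0.5417, -0.337, 0.1989]
tool_rot: [-0.0, 0.816, 0.579, -0.0]
contact_force: [-0.3, 0.0, -0.3]
gripper_width: 1.001
grasp_force: 0.0
```

```bash
python3 - <<'E'
from h import *
print(tr()[0],yaw_y(),state()['joint_pos'])
cal=get_calibration('wrist'); im=grab_frame('wrist'); save(im,'w0.png'); print(np.round(cal['camera_matrix'],1).tolist(),np.round(cal['pose'],4).tolist())
for q in ['scale_block','long_mark']:
    print(q,[(np.round(x['point'],4).tolist(),round(x['score'],2)) for x in recognise('wrist',q)[:2]])
for r in regions_of('wrist','scale_block')[:1]:
    m=r['pixels'].astype(np.uint8); cs=max(cv2.findContours(m,0,2)[0],key=cv2.contourArea)
    b=cv2.boxPoints(cv2.minAreaRect(cs)); print(r['score'],b,unproj(cal,b,.02).round(4))
E
```

```text
[ 0.54174905 -0.3370142   0.19894343] -0.33655298879219725 [-6.72889658e-01  1.21072565e-01  1.63228325e+00 -4.30285510e-04
  1.38895838e+00 -3.36258771e-01]
[[324.0, 0.0, 256.1], [0.0, 324.0, 190.4], [0.0, 0.0, 1.0]] [[0.9441, 0.3168, 0.0913, 0.565], [-0.3297, 0.9079, 0.259, -0.2709], [-0.0008, -0.2746, 0.9616, 0.3196], [0.0, 0.0, 0.0, 1.0]]
scale_block [([0.5482, -0.335, 0.019], 0.73)]
long_mark [([0.5498, -0.338, 0.0178], 0.68)]
0.79 [[238.4089  216.77635]
 [242.21243 121.68849]
 [286.3019  123.45207]
 [282.49838 218.53993]] [[ 0.5112 -0.3713  0.02  ]
 [ 0.546  -0.2862  0.02  ]
 [ 0.5833 -0.3009  0.02  ]
 [ 0.5516 -0.3874  0.02  ]]
```

View pics/w0.png

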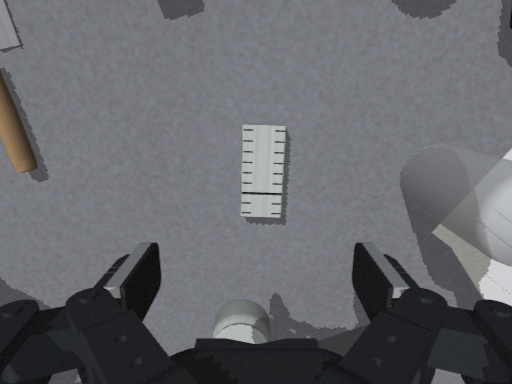

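The block lies near pixel (263,170) with its long mark at row 193, on the -y end. Centre is about (0.548, -0.336), yaw about -0.365.

```bash
python3 - <<'E'
from h import *
plan([.548,-.336,.031],-.365,5)
E
```

```text
turn -0.025005822388402876 tilt [ 3.e-04 -4.e-04 -1.e+00]
([0.01, 0.012, 0.337], np.float64(0.05))
([0.01, 0.012, 0.337], np.float64(0.05))
([0.01, 0.012, 0.337], np.float64(0.05))
([0.01, 0.012, 0.337], np.float64(0.05))
([0.011, 0.012, 0.337], np.float64(0.05))
```

Request:
{"name": "apply_moves", "arguments": {"targets": [{"translation": [0.025,0.03,0.35],"twist": 0.13,"hand": 1},{"translation": [0.025,0.03,0.35],"twist": 0.12,"hand": 1},{"translation": [0,0,0.35],"twist": 0,"hand": 1},{"translation": [0,0,0.35],"twist": 0,"hand": 1},{"translation": [0,0,0.18],"twist": 0,"hand": 1},{"translation": [0,0,0.1],"twist": 0,"hand": 1},{"translation": [0,0,0],"twist": 0,"hand": 0},{"translation": [0,0,0],"twist": 0,"hand": 0}]}}

```text
time: 3.2
tool_pos: [0.5496, -0.3361, 0.0331]
tool_rot: [0.001, 0.823, 0.568, 0.0]
contact_force: [-0.0, -0.8, -0.5]
gripper_width: 0.693
grasp_force: 0.0
```

Request:
{"name": "apply_moves", "arguments": {"targets": [{"translation": [0,0,0],"twist": 0,"hand": 0},{"translation": [0,0,0],"twist": 0,"hand": 0},{"translation": [0,0,0],"twist": 0,"hand": 0},{"translation": [0,0,0],"twist": 0,"hand": 0},{"translation": [0,0,0],"twist": 0,"hand": 0},{"translation": [0,0,0],"twist": 0,"hand": 0},{"translation": [0,0,0],"twist": 0,"hand": 0}]}}

```text
time: 3.9
tool_pos: [0.5502, -0.3363, 0.034]
tool_rot: [0.002, 0.823, 0.568, 0.001]
contact_force: [-0.6, 0.3, 7.0]
gripper_width: 0.446
grasp_force: 61.2
```

```bash
python3 - <<'E'
from h import *
plan([.643,.03,.2],-.14,10,[*(tr()[0][:2]),.2,yaw_y()])
cal=get_calibration('top'); im=cv2.imread('pics/top0.png',0)
print('pocket px',proj(cal,[.653,.1255,.014]), im[150:172,185:222].min(1), np.sort(im[150:172,185:222].ravel())[::80])
E
```

```text
turn 0.22282126916421818 tilt [ 0.0034 -0.0028 -1.    ]
([0.375, -0.043, -0.0], np.float64(-0.223))
([0.376, -0.035, -0.0], np.float64(-0.223))
([0.377, -0.026, -0.0], np.float64(-0.223))
([0.377, -0.018, -0.0], np.float64(-0.223))
([0.378, -0.01, -0.0], np.float64(-0.223))
([0.378, -0.001, -0.0], np.float64(-0.223))
([0.378, 0.007, -0.0], np.float64(-0.223))
([0.378, 0.016, -0.0], np.float64(-0.223))
([0.377, 0.024, -0.0], np.float64(-0.223))
([0.376, 0.032, -0.0], np.float64(-0.223))
pocket px [[202.57795843 161.2583978 ]] [141 121  84  52  32  28  26  25  26  27  27  27  27  26  27  27  28  27
  31  42  80 120] [ 25  28  29  29  35  61  97 126 142 147 150]
```

Request:
{"name": "apply_moves", "arguments": {"targets": [{"translation": [0,0,-0.05],"twist": 0,"hand": 0},{"translation": [0,0,-0.15],"twist": 0,"hand": 0},{"translation": [0,0,-0.3],"twist": 0,"hand": 0},{"translation": [0,0,-0.4],"twist": 0,"hand": 0},{"translation": [0,0,-0.4],"twist": 0,"hand": 0},{"translation": [0,0,-0.3],"twist": 0,"hand": 0},{"translation": [0,0,-0.1],"twist": 0,"hand": 0}]}}

```text
time: 4.6
tool_pos: [0.5502, -0.3362, 0.207]
tool_rot: [0.004, 0.823, 0.568, 0.001]
contact_force: [1.1, -1.0, -1.9]
gripper_width: 0.444
grasp_force: 60.8
```

Request:
{"name": "apply_moves", "arguments": {"targets": [{"translation": [0.375,-0.04,0],"twist": -0.22,"hand": 0},{"translation": [0.375,-0.035,0],"twist": -0.22,"hand": 0},{"translation": [0.375,-0.025,0],"twist": -0.22,"hand": 0},{"translation": [0.375,-0.02,0],"twist": -0.22,"hand": 0},{"translation": [0.375,-0.01,0],"twist": -0.22,"hand": 0},{"translation": [0.38,0,0],"twist": -0.22,"hand": 0},{"translation": [0.38,0.01,0],"twist": -0.22,"hand": 0},{"translation": [0.38,0.015,0],"twist": -0.22,"hand": 0}]}}

```text
time: 5.4
tool_pos: [0.6228, -0.0408, 0.1996]
tool_rot: [-0.001, 0.77, 0.638, -0.001]
contact_force: [0.2, 0.4, -2.9]
gripper_width: 0.448
grasp_force: 60.7
```

Request:
{"name": "apply_moves", "arguments": {"targets": [{"translation": [0.375,0.025,0],"twist": -0.22,"hand": 0},{"translation": [0.375,0.03,0],"twist": -0.22,"hand": 0},{"translation": [0,0,0],"twist": 0,"hand": 0},{"translation": [0,0,0],"twist": 0,"hand": 0},{"translation": [0,0,0],"twist": 0,"hand": 0}]}}

```text
time: 5.9
tool_pos: [0.6415, 0.0297, 0.2002]
tool_rot: [-0.001, 0.756, 0.655, -0.001]
contact_force: [-0.1, -0.8, -1.5]
gripper_width: 0.443
grasp_force: 60.7
```

```bash
python3 - <<'E'
from h import *
print(tr()[0],yaw_y())
cal=get_calibration('wrist'); im=grab_frame('wrist'); save(im,'w1.png')
np.save('w1cal.npy',cal['pose'])
for q in ['scale_block','pocket','long_mark','pull_head','lock_face']:
    print(q,[(np.round(x['point'],4).tolist(),round(x['score'],2)) for x in recognise('wrist',q)[:2]])
g=cv2.cvtColor(im,cv2.COLOR_RGB2GRAY)
print(proj(cal,[[.653,.1255,.018]]))
E
```

```text
[0.6415418  0.02970371 0.2002248 ] -0.14371372228428653
scale_block [([0.6407, 0.0359, 0.1868], 0.76), ([0.5544, 0.025, 0.0621], 0.43)]
pocket [([0.5864, 0.1041, 0.0197], 0.93)]
long_mark [([0.642, 0.0319, 0.1829], 0.88)]
pull_head [([0.5534, 0.0267, 0.0662], 0.63)]
lock_face [([0.5696, 0.0173, 0.0554], 0.66)]
[[253.67404764  66.5836505 ]]
```

View pics/w1.png

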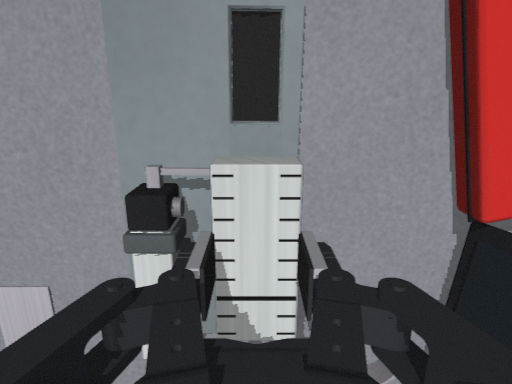

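The pocket's dark area spans (231–281, 11–122). The held block's far top edge is at row 164 and its mark at row 298. I'll fit both precisely now.

```bash
cat > fit.py <<'E'
from h import *
def pocket(im,cal,r0,r1,c0,c1,thr=65):
    g=cv2.cvtColor(im,cv2.COLOR_RGB2GRAY); m=np.zeros_like(g); m[r0:r1,c0:c1]=(g[r0:r1,c0:c1]<thr)
    c=max(cv2.findContours(m,0,1)[0],key=cv2.contourArea)[:,0,:]
    W=unproj(cal,c,.016)[:,:2]
    (cx,cy),(w,h),a=cv2.minAreaRect((W*1000).astype(np.float32)); b=cv2.boxPoints(((cx,cy),(w,h),a))
    e=max((b[1]-b[0],b[2]-b[1]),key=np.linalg.norm); e=e*np.sign(e[1])
    return cx/1000,cy/1000,w,h,np.arctan2(-e[0],e[1])
E
python3 - <<'E'
from fit import *
im=cv2.cvtColor(cv2.imread('pics/w1.png'),cv2.COLOR_BGR2RGB); cal=get_calibration('wrist')
print(np.abs(np.load('w1cal.npy')-cal['pose']).max())
print(np.array(im[60,220:295].mean(1)).astype(int).tolist()); print(im[0:20,255].mean(1).astype(int).tolist(),im[112:132,255].mean(1).astype(int).tolist())
for t in (55,65,75): print(pocket(im,cal,2,140,222,292,t))
i2=cv2.cvtColor(cv2.imread('pics/top0.png'),cv2.COLOR_BGR2RGB); ct=get_calibration('top')
for t in (60,80,100): print('top',pocket(i2,ct,145,178,180,228,t))
# block
print(im[152:176,256].mean(1).astype(int).tolist(), im[290:306,256].mean(1).astype(int).tolist(), im[180,200:220].mean(1).astype(int).tolist(), im[180,290:312].mean(1).astype(int).tolist())
P=unproj(cal,[[211,164],[301,164],[218,298.5],[296,298.5],[212,225],[301.5,225]],.186)
p,r=tr(); print(((P-p)@r.as_matrix()).round(4), proj(cal,[p]))
E
```

```text
0.001885326143960793
[133, 131, 133, 132, 132, 133, 134, 132, 118, 92, 83, 66, 57, 36, 38, 40, 38, 39, 43, 39, 40, 41, 40, 39, 38, 38, 38, 41, 41, 40, 39, 38, 39, 40, 37, 39, 42, 40, 39, 39, 42, 38, 41, 39, 41, 39, 39, 39, 39, 38, 41, 37, 41, 40, 38, 37, 41, 38, 37, 78, 112, 116, 120, 126, 134, 134, 136, 134, 135, 135, 134, 132, 133, 133, 133]
[134, 132, 134, 133, 134, 118, 101, 101, 89, 55, 78, 44, 27, 25, 27, 39, 40, 38, 36, 36] [37, 39, 38, 36, 40, 39, 41, 39, 53, 108, 113, 128, 123, 130, 130, 129, 129, 130, 129, 128]
(0.6553018188476563, 0.12436927795410156, 90.8809585571289, 41.18278503417969, np.float32(-0.15543573))
(0.6549817504882812, 0.12448501586914062, 90.84869384765625, 42.21221923828125, np.float32(-0.15101694))
(0.6557828369140625, 0.12542904663085938, 92.91950988769531, 44.03953552246094, np.float32(-0.150165))
top (0.6530111083984375, 0.12555642700195313, 89.14698028564453, 37.944950103759766, np.float32(-0.1547844))
top (0.653060302734375, 0.12582664489746093, 91.49845123291016, 41.2785530090332, np.float32(-0.1547942))
top (0.653228515625, 0.1255226745605469, 94.90489196777344, 44.20125198364258, np.float32(-0.1548041))
[130, 127, 127, 127, 130, 131, 135, 135, 132, 130, 137, 140, 176, 199, 197, 197, 197, 195, 197, 196, 196, 196, 196, 196] [198, 198, 198, 198, 198, 190, 103, 24, 21, 30, 95, 197, 197, 196, 196, 197] [90, 88, 89, 88, 91, 88, 89, 88, 87, 89, 141, 190, 194, 194, 195, 194, 195, 196, 194, 193] [200, 200, 198, 200, 200, 200, 198, 198, 197, 194, 183, 161, 137, 124, 133, 133, 131, 130, 128, 128, 131, 131]
[[ 0.043  -0.0191  0.0153]
 [ 0.043   0.0193  0.0153]
 [-0.0229 -0.0182  0.0153]
 [-0.0229  0.0194  0.0153]
 [ 0.0151 -0.0197  0.0153]
 [ 0.0151  0.0206  0.0153]] [[255.671064   272.57156404]]
```

```bash
python3 - <<'E'
from h import *
for i in range(3): print(np.round(get_calibration('wrist')['pose'],4)[:3,3],tr()[0],yaw_y())
plan([.6544,.1275,.065],-.152,1)
E
```

```text
[0.6523 0.099  0.322 ] [0.64213578 0.02957159 0.20132707] -0.14419270253454278
[0.6523 0.099  0.322 ] [0.64213578 0.02957159 0.20132707] -0.14419270253454278
[0.6523 0.099  0.322 ] [0.64213578 0.02957159 0.20132707] -0.14419270253454278
turn -0.007807297465457275 tilt [-0. -0. -1.]
([0.987, -0.019, 1.363], np.float64(0.078))
```

Request:
{"name": "apply_moves", "arguments": {"targets": [{"translation": [0.25,0,0],"twist": 0.08,"hand": 0},{"translation": [0.35,-0.02,0.1],"twist": 0,"hand": 0},{"translation": [0.25,0,0.25],"twist": 0,"hand": 0},{"translation": [0.14,0,0.35],"twist": 0,"hand": 0},{"translation": [0,0,0.35],"twist": 0,"hand": 0},{"translation": [0,0,0.2],"twist": 0,"hand": 0},{"translation": [0,0,0.1],"twist": 0,"hand": 0},{"translation": [0,0,0],"twist": 0,"hand": 0}]}}

```text
time: 7.0
tool_pos: [0.654, 0.1282, 0.0646]
tool_rot: [-0.001, 0.759, 0.652, -0.001]
contact_force: [-0.1, 0.1, -2.0]
gripper_width: 0.448
grasp_force: 60.7
```

Request:
{"name": "apply_moves", "arguments": {"targets": [{"translation": [0,0,0],"twist": 0,"hand": 0},{"translation": [0,0,0],"twist": 0,"hand": 0},{"translation": [0,0,0],"twist": 0,"hand": 0}]}}

```text
time: 7.3
tool_pos: [0.6562, 0.1285, 0.0683]
tool_rot: [0.001, 0.759, 0.652, 0.001]
contact_force: [-0.5, -0.1, -3.1]
gripper_width: 0.445
grasp_force: 60.7
```

```bash
python3 - <<'E'
from h import *
print(tr()[0],yaw_y())
cal=get_calibration('wrist'); im=grab_frame('wrist'); save(im,'w2.png')
save(cv2.resize(im[80:320,150:370],None,fx=2.5,fy=2.5,interpolation=cv2.INTER_CUBIC),'w2c.png')
E
```

```text
[0.6561624  0.12853715 0.06832448] -0.1512357435250006
```

View pics/w2c.png

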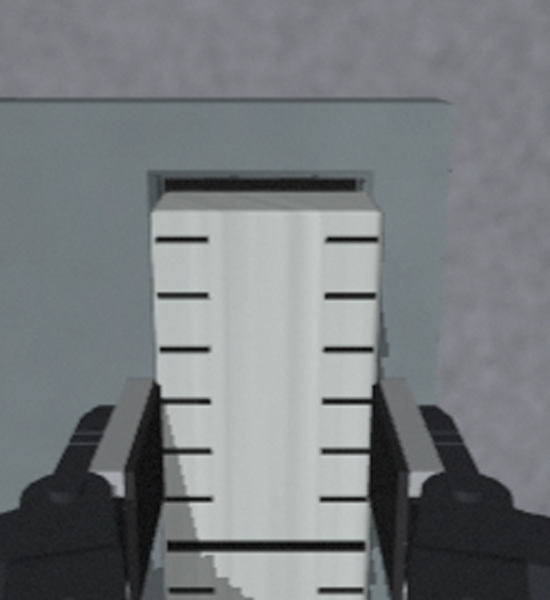

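The crop shows the pocket's outer bevel corners at (150,171) and (374,171). The block's top far corners are at (152,210) and (381,210), and its lower far edge is at row 193, nearly over the pocket.

```bash
python3 - <<'E'
from h import *
cal=get_calibration('wrist'); p,r=tr(); M=r.as_matrix(); print(p)
im=cv2.imread('pics/w2.png',0)
print('row152',[int(v) for v in im[151,204:216]],[int(v) for v in im[151,292:306]])
print('row170',[int(v) for v in im[168,204:218]],[int(v) for v in im[168,294:310]])
print('col255',[int(v) for v in im[140:170,255]])
f=lambda px,z:((unproj(cal,px,z)-p)@M)[:,:2].round(4)*1000
print('bevel',f([[210,148.4],[299.6,148.4]],.018))
for z in (.052,.054,.056): print('top',z,f([[210.8,164],[302.4,164],[217,298.4],[296,298.4]],z))
for z in (.032,.034,.036):print('bot',z,f([[214,157.2],[298,157.2]],z))
E
```

```text
[0.65589358 0.12853431 0.06794956]
row152 [121, 120, 119, 120, 110, 91, 84, 84, 78, 65, 77, 73] [81, 93, 83, 91, 108, 107, 107, 115, 123, 124, 123, 123, 124, 124]
row170 [120, 120, 122, 121, 119, 109, 139, 182, 184, 186, 185, 185, 185, 184] [189, 190, 189, 188, 188, 188, 179, 160, 133, 118, 126, 126, 127, 125, 126, 126]
col255 [122, 122, 123, 122, 124, 122, 123, 121, 102, 94, 94, 60, 29, 26, 28, 29, 71, 125, 128, 128, 123, 125, 132, 133, 164, 191, 189, 188, 186, 187]
bevel [[ 44.5 -24.2]
 [ 44.5  23.1]]
top 0.052 [[ 42.9 -19.3]
 [ 42.9  20. ]
 [-23.3 -18.8]
 [-23.3  19.5]]
top 0.054 [[ 43.3 -19. ]
 [ 43.3  19.7]
 [-21.9 -18.5]
 [-21.9  19.3]]
top 0.056 [[ 43.7 -18.7]
 [ 43.7  19.4]
 [-20.5 -18.2]
 [-20.6  19. ]]
bot 0.032 [[ 42.3 -20.4]
 [ 42.3  20.6]]
bot 0.034 [[ 42.7 -20.2]
 [ 42.7  20.4]]
bot 0.036 [[ 43.  -19.9]
 [ 43.   20.1]]
```

Request:
{"name": "apply_moves", "arguments": {"targets": [{"translation": [-0.022,-0.01,0],"twist": 0,"hand": 0},{"translation": [0,0,0],"twist": 0,"hand": 0},{"translation": [0,0,0.03],"twist": 0,"hand": 0},{"translation": [0,0,0.03],"twist": 0,"hand": 0},{"translation": [0,0,0.03],"twist": 0,"hand": 0},{"translation": [0,0,0.03],"twist": 0,"hand": 0},{"translation": [0,0,0.03],"twist": 0,"hand": 0},{"translation": [0,0,0],"twist": 0,"hand": 0}]}}

```text
time: 8.15
tool_pos: [0.6531, 0.1265, 0.0504]
tool_rot: [-0.0, 0.758, 0.652, -0.001]
contact_force: [0.2, 0.8, -2.7]
gripper_width: 0.445
grasp_force: 60.8
```

```bash
python3 - <<'E'
from h import *
cal=get_calibration('wrist'); im=grab_frame('wrist'); save(im,'w3.png'); p,r=tr(); print(p,yaw_y(),state()['contact_force'])
save(cv2.resize(im[80:320,150:370],None,fx=2.5,fy=2.5,interpolation=cv2.INTER_CUBIC),'w3c.png')
E
```

```text
[0.65332379 0.12655473 0.05078318] -0.15097161503384665 [ 0.11370638  0.03555608 -2.36823495]
```

View pics/w3c.png

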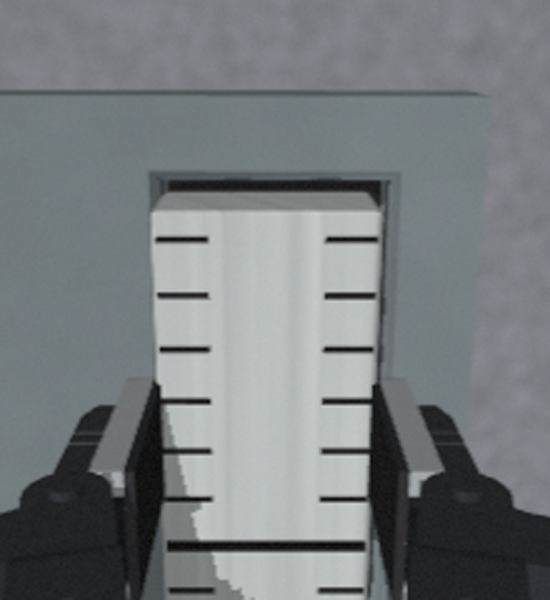

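The bevel now spans columns 150–400 and the block 152–381, so the block sits about 1.7 mm too far left. I'll quantify that before the last few millimetres.

```bash
cat > chk.py <<'E'
from h import *
import sys
cal=get_calibration('wrist'); p,r=tr(); M=r.as_matrix()
im=cv2.cvtColor(grab_frame('wrist'),cv2.COLOR_RGB2GRAY); print(p,state()['contact_force'].round(1))
f=lambda px,z:((unproj(cal,px,z)-p)@M)[:,:2]*1000
row=im[149:153].mean(0)
L=[c for c in range(195,225) if row[c]<112][0]; Rr=[c for c in range(325,285,-1) if row[c]<112][0]
col=im[:,245:270].mean(1); top=[k for k in range(120,165) if col[k]<110][0]
b=f([[L,150],[Rr+1,150],[256,top]],.018); print('px',L,Rr,top,'bevel',b.round(1).tolist())
zt=p[2]-.0142; t=f([[210.8,164],[302.4,164],[217,298.4],[296,298.4]],zt)
pc=np.array([b[2,0]-49,(b[0,1]+b[1,1])/2]); bc=np.array([t[2:,0].mean()+20,t[:2,1].mean()]); bc2=t[:2,0].mean()-45
print('move tool x,y mm',(pc-bc).round(2),(pc[0]-bc2).round(2))
E
python3 chk.py
```

```text
[0.65332379 0.12655473 0.05078318] [ 0.2 -0.4 -2.6]
px 209 309 149 bevel [[46.3, -22.3], [46.3, 25.8], [46.8, 0.1]]
move tool x,y mm [-0.09  1.4 ] -0.46
```

Request:
{"name": "apply_moves", "arguments": {"targets": [{"translation": [-0.002,0.014,0],"twist": 0,"hand": 0},{"translation": [0,0,0],"twist": 0,"hand": 0},{"translation": [0,0,0],"twist": 0,"hand": 0}]}}

```text
time: 8.55
tool_pos: [0.6552, 0.1261, 0.0515]
tool_rot: [0.0, 0.758, 0.652, 0.0]
contact_force: [0.3, -0.0, -1.7]
gripper_width: 0.444
grasp_force: 60.8
```

```bash
python3 chk.py
```

```text
[0.6551775  0.12611088 0.05153584] [-0.8  0.  -2.1]
px 205 304 148 bevel [[46.2, -24.3], [46.2, 23.5], [47.2, 0.1]]
move tool x,y mm [ 0.26 -0.74] -0.09
```

Request:
{"name": "apply_moves", "arguments": {"targets": [{"translation": [0,-0.005,0.02],"twist": 0,"hand": 0},{"translation": [0,0,0.02],"twist": 0,"hand": 0},{"translation": [0,0,0.01],"twist": 0,"hand": 0},{"translation": [0,0,0],"twist": 0,"hand": 0},{"translation": [0,0,0],"twist": 0,"hand": 0}]}}

```text
time: 9.1
tool_pos: [0.6544, 0.1262, 0.0462]
tool_rot: [-0.0, 0.758, 0.652, -0.0]
contact_force: [0.4, -0.3, -2.1]
gripper_width: 0.442
grasp_force: 60.8
```

```bash
python3 chk.py
```

```text
[0.65444728 0.12620324 0.04621421] [ 0.1  0.2 -2.2]
px 205 308 150 bevel [[47.0, -23.5], [47.0, 24.5], [47.0, 0.1]]
move tool x,y mm [0.12 0.2 ] -0.23
```

Request:
{"name": "apply_moves", "arguments": {"targets": [{"translation": [0,0,0.01],"twist": 0,"hand": 0},{"translation": [0,0,0.01],"twist": 0,"hand": 0},{"translation": [0,0,0],"twist": 0,"hand": 0}]}}

```text
time: 9.45
tool_pos: [0.6547, 0.1263, 0.0451]
tool_rot: [0.0, 0.758, 0.652, 0.0]
contact_force: [-1.5, -0.5, 2.1]
gripper_width: 0.444
grasp_force: 61.3
```

Request:
{"name": "apply_moves", "arguments": {"targets": [{"translation": [0,0,0],"twist": 0,"hand": 0.6},{"translation": [0,0,0],"twist": 0,"hand": 0.8},{"translation": [0,0,0],"twist": 0,"hand": 0.8},{"translation": [0,0,0],"twist": 0,"hand": 0.8},{"translation": [0,0,-0.1],"twist": 0,"hand": 0.8},{"translation": [0,0,-0.2],"twist": 0,"hand": 0.8},{"translation": [0,0,-0.4],"twist": 0,"hand": 1},{"translation": [0,0,-0.4],"twist": 0,"hand": 1}]}}

```text
time: 10.25
tool_pos: [0.6539, 0.1262, 0.1553]
tool_rot: [-0.0, 0.758, 0.652, -0.001]
contact_force: [1.2, -1.1, 0.4]
gripper_width: 0.997
grasp_force: 0.0
```

Request:
{"name": "apply_moves", "arguments": {"targets": [{"translation": [-0.2,0,-0.4],"twist": 0,"hand": 1},{"translation": [-0.3,0,0],"twist": 0,"hand": 1},{"translation": [-0.3,0,0],"twist": 0,"hand": 1},{"translation": [0,0,0],"twist": 0,"hand": 1},{"translation": [0,0,0],"twist": 0,"hand": 1},{"translation": [0,0,0],"twist": 0,"hand": 1}]}}

```text
time: 10.85
tool_pos: [0.6425, 0.0478, 0.1944]
tool_rot: [-0.0, 0.758, 0.652, 0.0]
contact_force: [-0.3, 0.4, 0.0]
gripper_width: 1.002
grasp_force: 0.0
```

```bash
python3 - <<'E'
from h import *
print(tr()[0],yaw_y())
cal=get_calibration('wrist'); im=grab_frame('wrist'); save(im,'w4.png'); np.save('w4cal.npy',cal['pose'])
for q in ['scale_block','long_mark','pull_head','lock_face']:
    print(q,[(np.round(x['point'],4).tolist(),round(x['score'],2)) for x in recognise('wrist',q)[:2]])
E
```

```text
[0.64248374 0.04778838 0.19442564] -0.15050211040190523
scale_block []
long_mark [([0.6583, 0.123, 0.0306], 0.67), ([0.3868, -0.0694, 0.0023], 0.48)]
pull_head [([0.5574, 0.03, 0.0598], 0.56), ([0.6558, 0.1267, 0.0303], 0.31)]
lock_face [([0.5698, 0.0162, 0.0536], 0.53), ([0.5552, 0.0343, 0.0543], 0.49)]
```

View pics/w4.png

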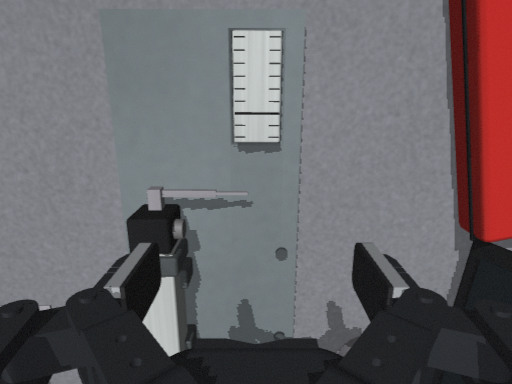

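The block is seated: mark at row 113, pointer at row 193, head near (155,228). Next I'll check the gauge model against this picture.

```bash
cat > gm.py <<'E'
from h import *
POC=np.array([.6543,.1243]); YAW=-.151
def G(x,y,z): # gauge frame mm -> world
    c,s=np.cos(YAW),np.sin(YAW); d=np.array([x-45,y-107])/1000
    return np.array([POC[0]+c*d[0]-s*d[1],POC[1]+s*d[0]+c*d[1],z/1000])
E
python3 - <<'E'
from gm import *
cal=get_calibration('wrist'); cal['pose']=np.load('w4cal.npy')
for n,a in dict(tip=(37,18,35.5),headTL=(-63,4,67),headTR=(-27,4,67),headBL=(-63,-28,67),headBR=(-27,-28,67),btn=(-19,-12,48),markL=(25,87,31),markR=(65,87,31),blkTL=(25,152,31),blkTR=(65,152,31),plTL=(-85,170,18),plTR=(85,170,18)).items(): print(n,proj(cal,G(*a)).round(1),G(*a).round(4))
plan([*G(-41,-12,0)[:2],.15],YAW,4); plan([*G(-41,-12,0)[:2],.048],YAW,4)
im=cv2.imread('pics/w4.png',0); print(im[105:120,256],im[185:200,235],im[193,235:255])
E
```

```text
tip [[247.2 192.5]] [0.633  0.0375 0.0355]
headTL [[124.  219.6]] [0.532  0.0387 0.067 ]
headTR [[168.  219.7]] [0.5676 0.0333 0.067 ]
headBL [[128.2 255.1]] [0.5272 0.0071 0.067 ]
headBR [[170.8 255.2]] [0.5628 0.0017 0.067 ]
btn [[183.9 228.8]] [0.5731 0.0163 0.048 ]
markL [[232.8 113.5]] [0.6315 0.1075 0.031 ]
markR [[279.6 113.5]] [0.6711 0.1015 0.031 ]
blkTL [[231.3  30. ]] [0.6413 0.1718 0.031 ]
blkTR [[281.3  30. ]] [0.6808 0.1658 0.031 ]
plTL [[98.3  9. ]] [0.5353 0.2061 0.018 ]
plTR [[304.9   9.2]] [0.7033 0.1806 0.018 ]
turn -0.0010392856486967084 tilt [-4.e-04  1.e-04 -1.e+00]
([-0.104, -0.215, 0.11], np.float64(0.003))
([-0.104, -0.215, 0.11], np.float64(0.003))
([-0.104, -0.214, 0.11], np.float64(0.003))
([-0.104, -0.214, 0.11], np.float64(0.003))
turn -0.0010392856486967084 tilt [-4.e-04  1.e-04 -1.e+00]
([-0.104, -0.215, 0.365], np.float64(0.003))
([-0.104, -0.215, 0.365], np.float64(0.003))
([-0.104, -0.214, 0.365], np.float64(0.003))
([-0.104, -0.214, 0.365], np.float64(0.003))
[195 195 196 197 196 196 189 103  31  93 195 195 195 196 193] [121 121 122 121 120 119 107 128 148 146 126 122 120 121 120] [148 146 147 148 148 147 146 148 146 147 146 146 131 113 122 122 123 122
 122 121]
```

Request:
{"name": "apply_moves", "arguments": {"targets": [{"translation": [-0.1,-0.21,0],"twist": 0,"hand": 1},{"translation": [-0.11,-0.22,0.05],"twist": 0,"hand": 1},{"translation": [-0.1,-0.22,0.15],"twist": 0,"hand": 1},{"translation": [-0.1,-0.2,0.2],"twist": 0,"hand": 1},{"translation": [0,0,0.2],"twist": 0,"hand": 1},{"translation": [0,0,0.1],"twist": 0,"hand": 1},{"translation": [0,0,0],"twist": 0,"hand": 1},{"translation": [0,0,0],"twist": 0,"hand": 1}]}}

```text
time: 11.9
tool_pos: [0.5531, 0.0196, 0.125]
tool_rot: [0.0, 0.758, 0.652, 0.0]
contact_force: [0.4, 0.1, -0.4]
gripper_width: 0.996
grasp_force: 0.0
```

```bash
python3 - <<'E'
from gm import *
print(tr()[0],yaw_y()); plan([*G(-41,-12,0)[:2],.046],YAW,1)
im=grab_frame('wrist'); save(im,'w5.png')
E
```

```text
[0.55306321 0.01955216 0.12502514] -0.15058561556702352
turn -0.00041438443297647787 tilt [ 9.e-04 -1.e-04 -1.e+00]
([-0.002, -0.017, 0.79], np.float64(0.004))
```

View pics/w5.png

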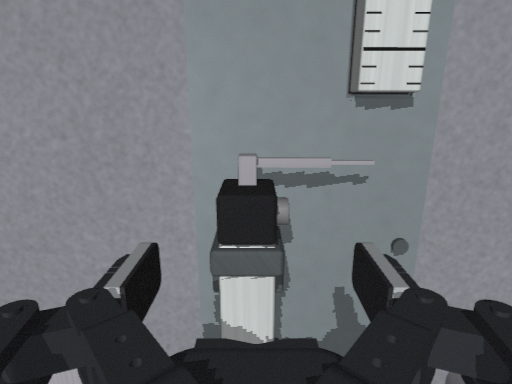

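The head is centred between the open fingers (columns 217–289), with nothing in the way. Descending.

Request:
{"name": "apply_moves", "arguments": {"targets": [{"translation": [0,-0.01,0.2],"twist": 0,"hand": 1},{"translation": [0,0,0.25],"twist": 0,"hand": 1},{"translation": [0,0,0.2],"twist": 0,"hand": 1},{"translation": [0,0,0.14],"twist": 0,"hand": 1},{"translation": [0,0,0],"twist": 0,"hand": 0.7},{"translation": [0,0,0],"twist": 0,"hand": 0},{"translation": [0,0,0],"twist": 0,"hand": 0},{"translation": [0,0,0],"twist": 0,"hand": 0}]}}

```text
time: 12.75
tool_pos: [0.5482, 0.0201, 0.0473]
tool_rot: [-0.004, 0.758, 0.652, -0.004]
contact_force: [-22.0, 2.5, 21.1]
gripper_width: 0.435
grasp_force: 60.5
```

Request:
{"name": "apply_moves", "arguments": {"targets": [{"translation": [0,0,0],"twist": 0,"hand": 0},{"translation": [0,0,0],"twist": 0,"hand": 0},{"translation": [0,0,0],"twist": 0,"hand": 0},{"translation": [0,0,0],"twist": 0,"hand": 0}]}}

```text
time: 13.15
tool_pos: [0.5482, 0.0201, 0.0473]
tool_rot: [-0.004, 0.758, 0.652, -0.003]
contact_force: [-19.1, 1.8, 19.2]
gripper_width: 0.442
grasp_force: 59.6
```

Request:
{"name": "apply_moves", "arguments": {"targets": [{"translation": [0,-0.015,-0.01],"twist": 0,"hand": 0},{"translation": [0,-0.015,-0.01],"twist": 0,"hand": 0},{"translation": [0,0,0],"twist": 0,"hand": 0},{"translation": [0,0,0],"twist": 0,"hand": 0}]}}

```text
time: 13.55
tool_pos: [0.5481, 0.0201, 0.0476]
tool_rot: [-0.0, 0.758, 0.652, -0.0]
contact_force: [-1.8, 1.6, -0.1]
gripper_width: 0.431
grasp_force: 64.3
```

Request:
{"name": "apply_moves", "arguments": {"targets": [{"translation": [0.04,0,0],"twist": 0,"hand": 0},{"translation": [0.08,0,0],"twist": 0,"hand": 0},{"translation": [0.08,0,0],"twist": 0,"hand": 0},{"translation": [0,0,0],"twist": 0,"hand": 0},{"translation": [0,0,0],"twist": 0,"hand": 0}]}}

```text
time: 14.05
tool_pos: [0.5512, 0.0403, 0.0476]
tool_rot: [-0.0, 0.758, 0.652, -0.0]
contact_force: [-5.8, -0.0, 3.9]
gripper_width: 0.436
grasp_force: 65.2
```

Request:
{"name": "apply_moves", "arguments": {"targets": [{"translation": [0.06,0,0],"twist": 0,"hand": 0},{"translation": [0.08,0,0],"twist": 0,"hand": 0},{"translation": [0.08,0,0],"twist": 0,"hand": 0},{"translation": [0.08,0,0],"twist": 0,"hand": 0},{"translation": [0.08,0,0],"twist": 0,"hand": 0},{"translation": [0.07,0,0],"twist": 0,"hand": 0},{"translation": [0,0,0],"twist": 0,"hand": 0},{"translation": [0,0,0],"twist": 0,"hand": 0}]}}

```text
time: 14.85
tool_pos: [0.5579, 0.0844, 0.0476]
tool_rot: [-0.0, 0.758, 0.652, -0.0]
contact_force: [-5.7, -1.0, 5.2]
gripper_width: 0.436
grasp_force: 65.2
```

```bash
python3 - <<'E'
from h import *
cal=get_calibration('wrist');p,r=tr(); im=grab_frame('wrist'); save(im,'w6.png'); np.save('w6cal.npy',cal['pose'])
print(p,yaw_y(),np.hypot(*(p-[.5481,.0201,0])[:2])); save(cv2.resize(im[60:260,190:450],None,fx=3,fy=3,interpolation=cv2.INTER_CUBIC),'w6c.png')
E
```

```text
[0.55794455 0.08435852 0.04756232] -0.15080362602535557 0.06500824542431739
```

View pics/w6c.png

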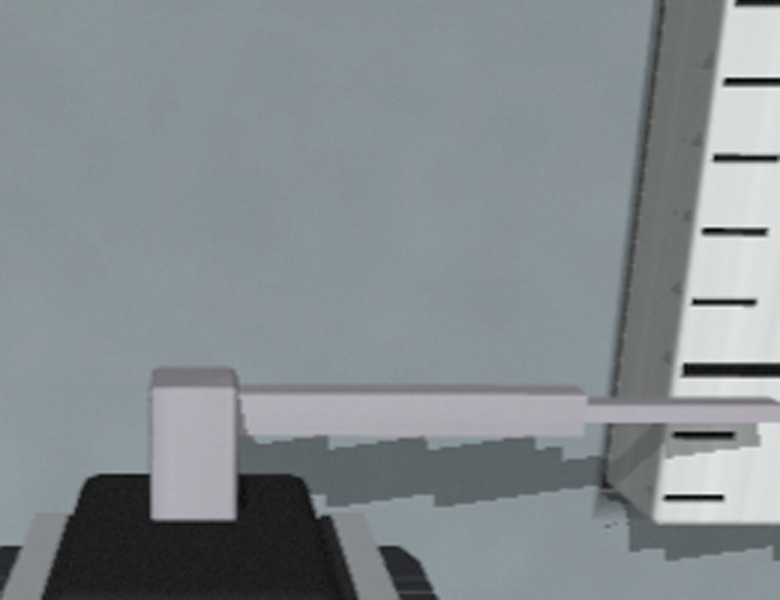

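The thin tip of the pointer is at crop row 411 and the mark at row 370, so the pointer is still a few millimetres short.

```bash
python3 - <<'E'
from gm import *
cal=get_calibration('wrist'); cal['pose']=np.load('w6cal.npy'); im=cv2.imread('pics/w6.png',0)
print(im[178:205,435],im[178:205,425])
u=np.array([-np.sin(YAW),np.cos(YAW)])
m=unproj(cal,[[435,183.4]],.031)[0,:2]@u
for z in (.0345,.0355,.0365): print(z,(m-unproj(cal,[[435,197]],z)[0,:2]@u)*1000)
print(proj(cal,[G(37,18+65,35.5),G(25,87,31),G(37,18+69,35.5)]))
E
```

```text
[223 222 215  69  26  24  34 107 221 221 221 219 220 216 167 117 124 161
 174 176 173 174 170 147 148 144 117] [217 218 211  70  24  22  37 105 218 218 218 219 218 215 164 118 125 160
 175 174 173 174 171 147 144 139  16]
0.0345 5.151501968603922
0.0355 4.844585316131966
0.0365 4.5376686636600105
[[445.64988964 195.64601153]
 [413.94226856 183.89258271]
 [447.17171384 186.62794886]]
```

Request:
{"name": "apply_moves", "arguments": {"targets": [{"translation": [0.022,0,0],"twist": 0,"hand": 0},{"translation": [0.022,0,0],"twist": 0,"hand": 0},{"translation": [0,0,0],"twist": 0,"hand": 0},{"translation": [0,0,0],"twist": 0,"hand": 0},{"translation": [0,0,0],"twist": 0,"hand": 0},{"translation": [0,0,0],"twist": 0,"hand": 0}]}}

```text
time: 15.5
tool_pos: [0.5586, 0.0884, 0.0476]
tool_rot: [-0.0, 0.758, 0.652, -0.0]
contact_force: [-5.0, -0.4, 5.2]
gripper_width: 0.436
grasp_force: 65.1
```

```bash
python3 - <<'E'
from gm import *
cal=get_calibration('wrist');p,r=tr(); im=grab_frame('wrist'); save(im,'w7.png'); g=cv2.cvtColor(im,cv2.COLOR_RGB2GRAY)
s=state(); print(p,np.hypot(*(p-[.5481,.0201,0])[:2]),s['gripper_width'],s['grasp_force'],s['contact_force'])
print(proj(cal,[G(37,87,35.5),G(25,87,31),G(65,87,31)]).round(1)); 
for c in (425,435,470,485): print(c,g[180:212,c])
t=grab_frame('top'); save(np.hstack([cv2.resize(t[140:215,180:260],None,fx=5,fy=5,interpolation=cv2.INTER_CUBIC),cv2.resize(im[130:255,380:500],(400,375))]),'t7.png')
E
```

```text
[0.55856061 0.08839846 0.04756618] 0.06909488730235037 0.4310337357941061 65.1368772983551 [-5.36582472 -0.7460847   4.91234229]
[[445.6 195.8]
 [412.7 192.8]
 [503.3 192.9]]
425 [218 219 218 219 219 219 219 219 219 212  69  35  79 119 126 163 175 176
 174 175 171 147 147 147 146 146 146 147 158 218 217 215]
435 [223 222 222 222 222 221 221 220 220 214  71  33  79 119 124 162 175 174
 175 173 171 149 149 149 148 150 148 148 150 150 148 153]
470 [215 216 216 215 216 216 216 216 215 208  68  28  20  24  86 215 216 216
 216 215 215 217 217 217 217 217 216 219 218 217 218 218]
485 [221 221 221 220 221 221 220 221 222 214  69  26  27  27  90 221 221 221
 222 221 221 221 220 221 220 219 220 219 220 220 219 217]
```

View pics/t7.png

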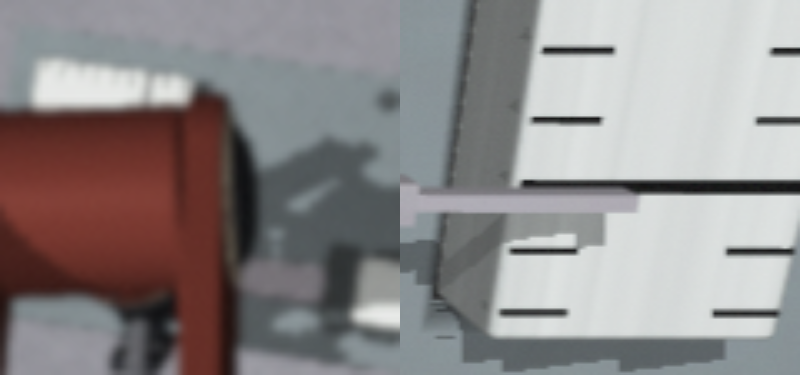

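The pointer lies at the mark, with a residual under 1 mm. The grip is steady and the button is in.

```bash
python3 -c "
from plant import *
print(job_done())"
```

```text
the job is handed in; nothing more can be done
None
```

I handed the job in with the block seated in the pocket marks up, the lock button squeezed in, and the arm held about 69 mm out with its pointer within about 1 mm of the long mark by my camera measurement; no verdict was returned.

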